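# Unscrew the drive coupling of the food processor and hold it off

### The job

Take the black drive coupling off the spindle of the food processor so that I can clean the thread: nobody remembers whether this machine has an ordinary or a reverse thread, so feel which way it gives and unscrew it that way until it is free. Lift it straight off and finish holding it in the gripper, upright and still, a good five centimetres clear above the spindle: do not put it down or let go. Leave everything else on the counter where it stands.

Things in the scene. Friction and masses are not known exactly. Their poses are not given: they have to be found in the camera images.
- processor: Cream food processor base, its bowl taken off, fixed on the counter. Round deck, radius 100 mm, top 85 mm above the counter, spindle in its middle; a motor tower with a dial (165 x 100 mm, top 195 mm above the counter) on its -y side, near face 107 mm from the spindle axis. Origin: on the spindle axis at counter height, z up; place and yaw vary.
- spindle_top (a point): Tip of the steel spindle on its axis, 141 mm above the counter, axes as the processor's; hidden in the coupling at the start. Does not turn. 44 mm long, 30 mm wide over its coarse two-start thread, on a boss 40 mm wide whose top (97 mm above the counter) carries the coupling's rim. Right-hand or left-hand thread: this differs from start to start and cannot be seen before the coupling is off.
- coupling_mid (a point): The black drive coupling, a hollow loose cap screwed on the spindle, rim down: twelve-sided, 44 mm across flats, 52 mm high, about 150 g. This point: on its axis, half-way up (123 mm above the counter when home); z up through the closed top, x to the middle of a flat (flats every 30 degrees) on the side of the yellow mark. Home at the start, with x along the processor's x.
- coupling_top (a point): Middle of the coupling's closed top, 52 mm over its rim, axes as coupling_mid. Turning: from home the wrong way it stops at about 0.1 rad (0.3 rad at most if forced hard); the right way it turns lightly and rises 4 mm per radian. After about 2.2 rad (125 degrees) it is free and lifts straight off; a little farther does no harm. Before that it cannot be pulled off.
- cheese_tub: White tub with a lilac lid, 100 mm wide, 55 mm high, loose; origin under its centre. Bystander, left of the processor.
- egg_box: Green open egg box with six eggs, 118 x 168 mm, 65 mm high, loose; origin under its centre. Bystander, beyond the processor.
- cream_carton: Yellow carton with a gable top, 60 x 60 mm, 104 mm high, loose; origin under its centre. Bystander, right of the tower.
- work_bowl: Clear work bowl of the processor, 172 mm wide, 115 mm high, with a centre tube and a cream handle on its +y side that reaches 126 mm from its axis, loose; origin under its centre. Bystander, left of the tub.
Mind the look-alikes: they are no part of the job. Of the things shaped like the part that bears coupling_mid, the black one is meant.

How it is judged:
By the outcome, as a careful person would: the job done as asked, in the order asked, and still so for the second after the job is handed in, while the arm keeps its last pose, push and grip.
It also fails if it takes over 54 s, if anything falls off the work surface, if the arm or the gripper's body presses on something with over 40 N, if the wrist force passes 120 N, or if a joint passes its speed limit or range.

### The arm

A 6-joint arm with a two-finger parallel gripper is mounted at the origin on the work surface. World frame = base frame: x ahead of the robot, y to its left, z up, the work surface at z = 0. Lengths are in mm, angles in rad, forces in N, time in s.
With the tool pointing down it reaches from about 350 to 875 mm from the base axis. Payload 4.2 kg.
Tool frame: the origin (TCP) lies midway between the tips of the shut fingers; the grasp point (between the pads) lies 19 mm behind it (arm.tcp_to_grasp is the distance from the TCP to the grasp point, in mm); z points along the fingers, y is the line along which they close (so a half turn about z gives the same grasp; the last joint's range is limited). The gripper opens to 85 mm and grips with 20 to 120 N. Pads are 22 mm wide; open, the fingers measure 114 mm over their backs; the gripper's body (76 mm by 85 mm) begins 54 mm behind the grasp point. The pads swing forward as they close: fully open they stand 13 mm farther back than shut.
Start: joints at [-1.02, 0.385, 0.008, 0, -1.194, -0.259], TCP at [179.814, -598.553, 231.312] pointing down, gripper open.
Joint ranges: [-3.14, 3.14], [-1.21, 2.06], [-1.07, 1.41], [-3.16, 2.05], [-2.99, -0.16], [-3.1, 3.1]. Speed limits (rad/s): [2.79, 2.79, 3.14, 3.14, 3.14, 3.14].

### API

Orientations are given as a unit quaternion [x, y, z, w].
In Python, from bench import arm, imaging, job, models gives the robot as it stands.
- The arm moves only by the tool arm_command, never from a script. Its argument "rows" is a list of rows, each an object with "grip": the opening, from 0 (shut) to 1 (fully open); "linear": the shift along the tool's x, y, z in mm, a list of three; "rot": the turn, a rotation vector about the tool's x, y, z in rad, a list of three. In form: [{"grip": grip, "linear": [tx, ty, tz], "rot": [rx, ry, rz]}, ...]. A call has 1 to 10 rows; each row is the pose to reach, as a shift and turn from the pose commanded when the call began, along the tool's axes at that moment; what a row does not reach only later rows make up. A row lasts 1/8 s, in which the tool goes at most 62.5 mm and 10.7 degrees, less where a joint would pass 70% of its speed; a pose out of reach is approached as far as the arm can. A call with a gripper value outside its range is refused whole. The fingers move at their own pace and stop on an object; the grip force is fixed at half the most. Time passes only in rows, so rows that repeat a pose let the fingers close. It gives the time, the measured TCP pose, the force, the opening and the grip force at its end, in the units of the state.
- arm.read_state(): the state, without advancing time (a new reading comes with each control period).
- imaging.get_image(name): name is "scene" or "top"; returns a dict with "frame" (400x640x3 uint8, red, green, blue), "fx", "fy", "cx", "cy" (pixels), "k1" (the pictures are not rectified: a ray, as slopes to the right and down, at radius r is drawn at 1 + k1 r^2 times it, then the intrinsics apply), "extrinsics" (4x4, takes a point from world to camera coordinates). Camera axes: x right, y down, z forward; pixel columns grow to the right and rows downward; lengths in mm; the calibration is good to about 2 mm. A picture is of the moment at which its call begins. There is no depth.
- job.job_done(): hands the job in; it is judged then, once.
Trained networks look in a picture, given as the dict that the camera call returned (one of the last four; its "shot" number tells which), for a name from the list of things; names that differ only in an ending like _2 or _b are one class to them, and where a whole thing is asked for, a point or a joint stands for the part that bears it (a point fixed in the world has none). Each returns a list of dicts, best first, with "score" (0 to 1); they miss things now and then, are a little off and sometimes report something else, mostly with a low value. They report only what shows in the picture. A call takes as long as a camera call. They do not tell look-alikes from the thing itself.
- models.spot_in(picture, query): "rect" ([left, top, right, bottom] in pixels, round what is visible of it).
- models.tip_of(picture, query): "pixel" ([column, row] in pixels: a listed point, or the origin of a listed thing).
The state is a dict: "clock": time; "joints": joint angles; "joint_vel": joint speeds; "joint_efforts": joint torques, N m; "position": TCP position; "ee_rot": TCP orientation; "contact_force": force on the tool from outside, world axes, zero at the start; "wrist_torque": the same for the moment, N m; "gripper_width": finger opening in mm; "grasp_force": force on a finger pad.
Only numpy, scipy, OpenCV 4.12 (cv2) and the standard library are available. Lean on these libraries where they do the work, as an engineer would, in place of code of your own. Each camera call takes 0.05 s, during which the arm holds its last target. There are 200 camera calls.

## Working session

There is one attempt and no reset: what is moved stays moved. The work goes in short steps, Python scripts to look and compute and a tool call to move; the robot and the scene stay as the last step left them, time stands still between calls to the robot, and variables do not carry over. Pictures are saved under pics/ and viewed, at most 10 in all, crops included, and the job is handed in when it is done.

Besides the shell and the picture viewer there is one more tool, called after "Emit:" by a JSON object that holds its "api" and its "payload", one argument or row to a line. arm_command: Moves the arm, as the interface text tells. Its arguments: {"type":"object","properties":{"rows":{"type":"array"}},"required":["rows"]}

```bash
mkdir -p pics
cat > h.py <<'E'
from bench import arm, imaging, job, models
import numpy as np, cv2
from scipy.spatial.transform import Rotation as R
def ray(im,px):
    d=np.array([[[ (px[0]-im['cx'])/im['fx'],(px[1]-im['cy'])/im['fy'] ]]])[0,0]
    s=d.copy()
    for _ in range(20): s=d/(1+im['k1']*(s@s))
    E=np.array(im['extrinsics']); v=E[:3,:3].T@np.array([s[0],s[1],1]); c=-E[:3,:3].T@E[:3,3]
    return c,v/np.linalg.norm(v)
def atz(im,px,z):
    c,v=ray(im,px); return c+v*(z-c[2])/v[2]
def proj(im,p):
    E=np.array(im['extrinsics']); q=E[:3,:3]@np.array(p)+E[:3,3]; s=q[:2]/q[2]; s=s*(1+im['k1']*(s@s))
    return [s[0]*im['fx']+im['cx'],s[1]*im['fy']+im['cy']]
E
python3 - <<'E'
from h import *
Z=dict(processor=0,coupling_mid=123,coupling_top=149,cheese_tub=0,egg_box=0,cream_carton=0,work_bowl=0)
for n in ["scene","top"]:
    im=imaging.get_image(n); cv2.imwrite(f"pics/{n}0.png",im['frame'][:,:,::-1])
    for q in Z:
        for d in models.tip_of(im,q)[:3]: print(n,q,round(d['score'],2),np.round(d['pixel'],1),atz(im,d['pixel'],Z[q]).round(1))
s=arm.read_state(); print(s)
E
```

```text
scene processor 0.73 [315.8 231.5] [578.2  64.    0. ]
scene coupling_mid 0.84 [382.7 198.9] [563.3 246.  123. ]
scene coupling_mid 0.78 [349.5 183.3] [502.4 152.4 123. ]
scene coupling_mid 0.58 [317.8 232.1] [710.8  91.  123. ]
scene coupling_top 0.93 [312.9 189.5] [575.2  60.  149. ]
scene coupling_top 0.69 [387.5 192.7] [568.8 256.8 149. ]
scene coupling_top 0.6 [340.9 180.4] [526.7 130.2 149. ]
scene cheese_tub 0.97 [378.8 235.2] [574.3 243.9   0. ]
scene cheese_tub 0.58 [318.1 229. ] [566.9  69.1   0. ]
scene egg_box 0.74 [265.5 277.3] [763.1 -40.6   0. ]
scene cream_carton 0.68 [232.4 203. ] [ 476.5 -213.7    0. ]
scene work_bowl 0.6 [454.4 260.1] [649. 445.   0.]
top processor 0.83 [330.2 223. ] [567.1  48.3   0. ]
top processor 0.63 [331.6 213.9] [594.4  43.4   0. ]
top coupling_mid 0.72 [329.8 214.1] [576.5  53.3 123. ]
top coupling_mid 0.68 [261.5 265.7] [439.9 241.2 123. ]
top coupling_mid 0.52 [304.4 288.7] [376.1 126.6 123. ]
top coupling_top 0.83 [327.7 214.7] [571.3  59.9 149. ]
top coupling_top 0.67 [260.5 269.1] [430.  241.1 149. ]
top coupling_top 0.49 [306.3 292.9]
[... 258 characters left out ...]
': array([-1.02041138e+00,  3.84652893e-01,  7.89734708e-03, -3.19697507e-06,
       -1.19397279e+00, -2.58593735e-01]), 'joint_vel': array([ 0.00018331, -0.00055742,  0.00011062,  0.00128693, -0.00134825,
       -0.00078348]), 'joint_efforts': array([-2.75937651e-05, -3.92026305e+01,  1.88608754e+01,  4.19056758e+00,
       -2.66325669e-04, -6.50172652e-06]), 'position': array([ 179.80954244, -598.55788483,  231.33902324]), 'ee_rot': array([-1.45377995e-01,  9.89376186e-01, -3.06653864e-05,  1.47445300e-05]), 'contact_force': array([ 0.03119541, -0.76216037,  0.48319711]), 'wrist_torque': array([ 0.0067392 , -0.00459219, -0.01700781]), 'grasp_force': 0.0, 'gripper_width': 85.30803777973657}
```

View pics/scene0.png

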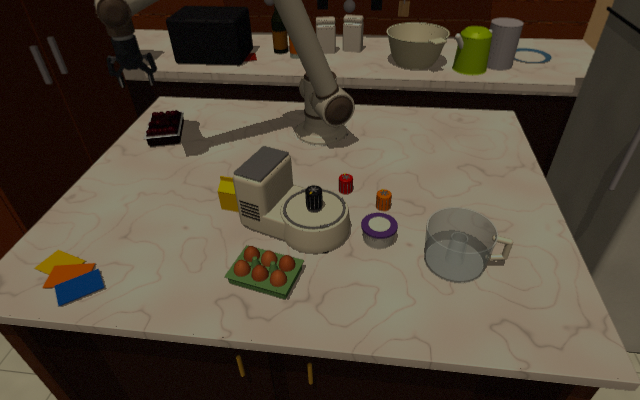

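View pics/top0.png

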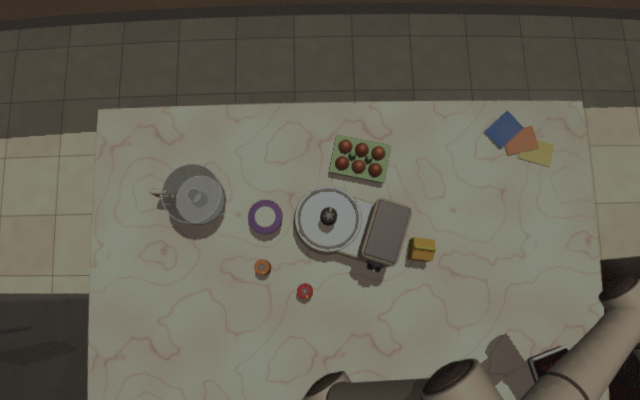

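The black coupling is at about (314,198) in scene and (328,216) in top. The red and orange ones are look-alikes. Next I refine the position and yaw.

Run:
```python
from h import *
out=[]
for n,(x,y) in dict(scene=(314,200),top=(345,222)).items():
    im=imaging.get_image(n); f=im['frame']
    w,h=(40,35) if n=="scene" else (80,50)
    g=f.max(2)
    m=(g<70).astype(np.uint8)
    nn,l,st,ce=cv2.connectedComponentsWithStats(m)
    c0=(314,198) if n=="scene" else (328,216)
    for i in range(1,nn):
        if np.hypot(*(ce[i]-c0))<15 and st[i][4]>15: print(n,st[i],ce[i].round(1),"at123",atz(im,ce[i],123).round(1))
    # tower top colour corners
    c=f[y-h:y+h,x-w:x+w,::-1]; c=np.clip(c*1.6,0,255).astype(np.uint8)
    cv2.imwrite(f"pics/c_{n}.png",cv2.resize(c,None,fx=800/(2*w) if n=="top" else 8,fy=800/(2*w) if n=="top" else 8,interpolation=cv2.INTER_CUBIC)[:560])
    print([ (round(v,1)) for v in proj(im,[573,58,149])],[ (round(v,1)) for v in proj(im,[573,58,97])], np.linalg.inv(im['extrinsics'])[:3,3].round())
```

```text
scene [283 186  63  43 632] [314.  203.3] at123 [601.1  65.8 123. ]
[np.float64(312.3), np.float64(188.9)] [np.float64(312.9), np.float64(204.1)] [1467.  212.  834.]
top [320 208  17  18 187] [328.  217.1] at123 [568.4  58.5 123. ]
[np.float64(328.4), np.float64(214.0)] [np.float64(327.8), np.float64(216.7)] [ 392.  101. 1426.]
```

View pics/c_scene.png

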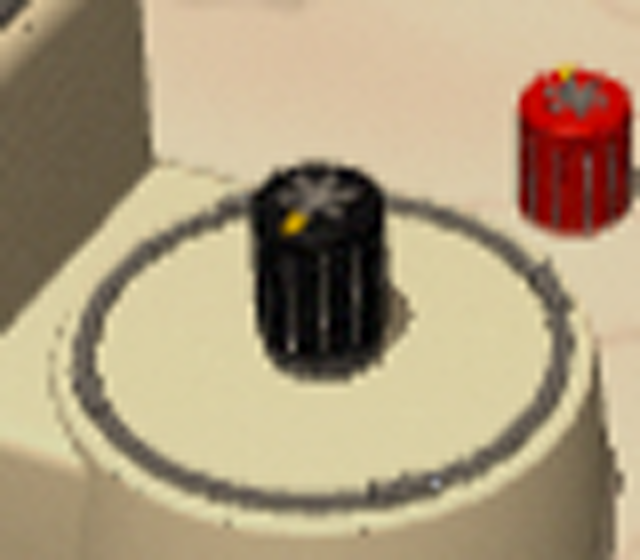

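View pics/c_top.png

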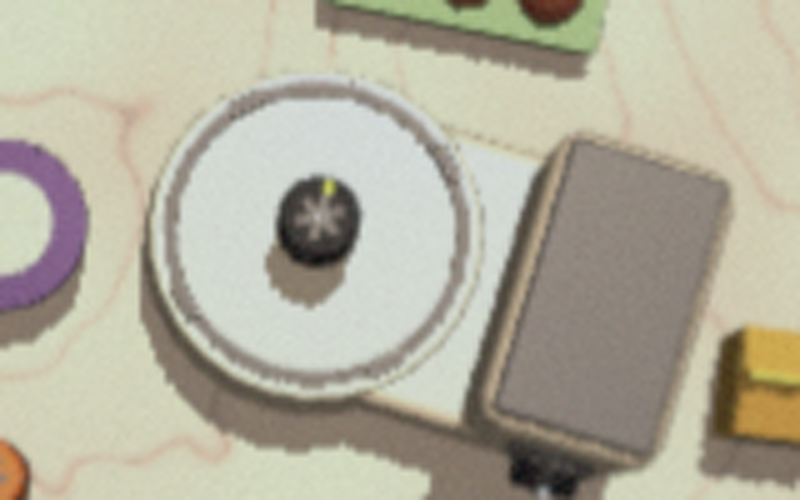

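Run:
```python
from h import *
T=imaging.get_image("top"); S=imaging.get_image("scene")
t=lambda x,y:(265+x/5,172+y/5)
s=lambda x,y:(274+x/8,165+y/8)
print("top",atz(T,t(318,215),149), "deck",atz(T,t(317.5,234),85))
print("scene",atz(S,s(318,199),149), "deck",atz(S,s(323,348),85))
C=[atz(T,t(*p),195)[:2] for p in [(572,138),(730,184),(642,465),(488,408)]]
for i in range(4):
    d=C[(i+1)%4]-C[i]; print(C[i].round(1),np.hypot(*d).round(1),np.degrees(np.arctan2(d[1],d[0])).round(1))
print(np.mean(C,0), "yellow",atz(T,t(329,187),149),atz(S,s(294,224),149))
```

```text
top [570.40499241  57.5393326  149.        ] deck [568.59341215  55.91994601  85.        ]
scene [576.63268728  62.50879845 149.        ] deck [577.10787021  62.29200252  85.        ]
[601.5 -74.1] 85.5 -107.7
[ 575.5 -155.6] 153.4 160.0
[ 431.4 -103.1] 83.8 68.3
[462.4 -25.2] 147.4 -19.4
[517.6965405  -89.50015427] yellow [585.44641398  51.23517392 149.        ] [590.89624688  56.58223261 149.        ]
```

Emit:
{"api": "arm_command", "payload": {
  "rows": [
    {"grip": 1, "linear": [0, 0, -40], "rot": [0, 0, 0]},
    {"grip": 1, "linear": [-20, 18, -75], "rot": [0, 0, 0]},
    {"grip": 1, "linear": [-55, 50, -75], "rot": [0, 0, 0]},
    {"grip": 1, "linear": [-95, 87, -75], "rot": [0, 0, 0]},
    {"grip": 1, "linear": [-135, 123, -75], "rot": [0, 0, 0]},
    {"grip": 1, "linear": [-175, 160, -75], "rot": [0, 0, 0]},
    {"grip": 1, "linear": [-215, 196, -75], "rot": [0, 0, 0]},
    {"grip": 1, "linear": [-255, 233, -75], "rot": [0, 0, 0]},
    {"grip": 1, "linear": [-280, 256, -75], "rot": [0, 0, 0]}
  ]
}}

```text
clock: 2.12
position: [375.1, -270.9, 306.7]
ee_rot: [-0.146, 0.989, -0.0, 0.001]
contact_force: [0.4, -0.2, 1.2]
gripper_width: 85.0
grasp_force: 0.0
```

Emit:
{"api": "arm_command", "payload": {
  "rows": [
    {"grip": 1, "linear": [-30, 27, 0], "rot": [0, 0, -0.15]},
    {"grip": 1, "linear": [-65, 60, 0], "rot": [0, 0, -0.3]},
    {"grip": 1, "linear": [-100, 92, 0], "rot": [0, 0, -0.45]},
    {"grip": 1, "linear": [-135, 124, 0], "rot": [0, 0, -0.6]},
    {"grip": 1, "linear": [-170, 156, 0], "rot": [0, 0, -0.75]},
    {"grip": 1, "linear": [-205, 188, 0], "rot": [0, 0, -0.9]},
    {"grip": 1, "linear": [-240, 220, 0], "rot": [0, 0, -1.05]},
    {"grip": 1, "linear": [-270, 246, 0], "rot": [0, 0, -1.2]},
    {"grip": 1, "linear": [-286, 261, 0], "rot": [0, 0, -1.35]},
    {"grip": 1, "linear": [-286, 261, 0], "rot": [0, 0, -1.457]}
  ]
}}

```text
clock: 3.38
position: [573.8, 61.0, 305.6]
ee_rot: [0.769, -0.639, -0.0, 0.0]
contact_force: [0.2, 0.7, -1.0]
gripper_width: 85.3
grasp_force: 0.0
```

```bash
cat > st.py <<'E'
from h import *
def show():
    s=arm.read_state(); M=R.from_quat(s['ee_rot']).as_matrix()
    print(round(s['clock'],2),"pos",s['position'].round(1),"j",s['joints'].round(3),"yang",np.degrees(np.arctan2(M[1,1],M[0,1])).round(2),"z",M[:,2].round(3),"F",s['contact_force'].round(1),"T",s['wrist_torque'].round(2),"w",round(s['gripper_width'],1),"g",round(s['grasp_force'],1)); return s,M
if __name__=="__main__":
    s,M=show(); print("x",M[:,0].round(3),"y",M[:,1].round(3), "to 573,59.5,106:", (M.T@(np.array([573,59.5,106])-s['position'])).round(1))
    im=imaging.get_image("scene"); c=im['frame'][90:290,180:460,::-1]; cv2.imwrite("pics/s_%d.png"%(s['clock']*100),cv2.resize(c,None,fx=2.8,fy=2.8,interpolation=cv2.INTER_CUBIC))
E
python3 st.py; ls pics
```

```text
3.38 pos [573.8  61.  305.6] j [ 0.386  0.261  0.014 -0.    -1.325 -0.203] yang -169.48 z [-0.001 -0.    -1.   ] F [ 0.2  0.7 -1. ] T [-0.03  0.03  0.02] w 85.3 g 0.0
x [ 0.183 -0.983  0.   ] y [-0.983 -0.183  0.001] to 573,59.5,106: [  1.3   0.9 199.6]
c_scene.png
c_top.png
s_337.png
scene0.png
top0.png
```

Emit:
{"api": "arm_command", "payload": {
  "rows": [
    {"grip": 1, "linear": [1, 1, 40], "rot": [0, 0, 0]},
    {"grip": 1, "linear": [1, 1, 80], "rot": [0, 0, 0]},
    {"grip": 1, "linear": [1, 1, 110], "rot": [0, 0, 0]},
    {"grip": 1, "linear": [1, 1, 130], "rot": [0, 0, 0]},
    {"grip": 1, "linear": [1, 1, 130], "rot": [0, 0, 0]}
  ]
}}

```text
clock: 4.05
position: [571.3, 57.7, 174.9]
ee_rot: [0.767, -0.642, -0.001, 0.002]
contact_force: [-0.2, -0.1, 0.1]
gripper_width: 85.1
grasp_force: 0.0
```

```bash
python3 st.py; cp pics/s_4*.png pics/v1.png
```

```text
4.05 pos [571.3  57.7 174.9] j [ 0.383  0.347 -0.199 -0.    -1.028 -0.206] yang -169.89 z [-0.004 -0.001 -1.   ] F [-0.2 -0.1  0.1] T [-0.    0.01 -0.01] w 85.1 g 0.0
x [ 0.176 -0.984  0.001] y [-0.984 -0.176  0.004] to 573,59.5,106: [-1.5 -2.2 68.8]
```

View pics/v1.png

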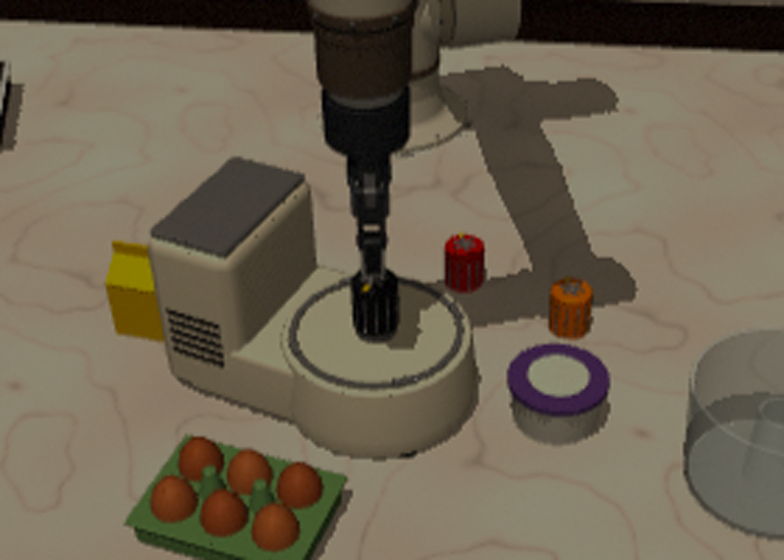

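The gripper (column 373 in the crop) lines up with the black coupling (column 375), and the path down is clear. I descend and then close.

Emit:
{"api": "arm_command", "payload": {
  "rows": [
    {"grip": 1, "linear": [-1, -1, 25], "rot": [0, 0, 0]},
    {"grip": 1, "linear": [-1, -1, 50], "rot": [0, 0, 0]},
    {"grip": 1, "linear": [-1, -1, 68], "rot": [0, 0, 0]},
    {"grip": 1, "linear": [-1, -1, 68], "rot": [0, 0, 0]},
    {"grip": 1, "linear": [-1, -1, 68], "rot": [0, 0, 0]}
  ]
}}

```text
clock: 4.72
position: [574.3, 59.7, 110.0]
ee_rot: [0.767, -0.641, 0.001, -0.001]
contact_force: [-0.4, -0.5, -0.1]
gripper_width: 85.8
grasp_force: 0.0
```

Emit:
{"api": "arm_command", "payload": {
  "rows": [
    {"grip": 0.65, "linear": [0, 0, 0], "rot": [0, 0, 0]},
    {"grip": 0.65, "linear": [0, 0, 0], "rot": [0, 0, 0]},
    {"grip": 0.65, "linear": [0, 0, 0], "rot": [0, 0, 0]},
    {"grip": 0.58, "linear": [0, 0, 0], "rot": [0, 0, 0]},
    {"grip": 0.58, "linear": [0, 0, 0], "rot": [0, 0, 0]}
  ]
}}

```text
clock: 5.35
position: [573.2, 59.4, 108.3]
ee_rot: [0.767, -0.641, -0.0, 0.0]
contact_force: [-0.1, -1.3, 0.7]
gripper_width: 49.9
grasp_force: 0.0
```

```bash
python3 st.py
```

```text
5.35 pos [573.2  59.4 108.3] j [ 0.384  0.419 -0.277  0.    -0.875 -0.206] yang -169.8 z [-0. -0. -1.] F [-0.1 -1.3  0.7] T [0.02 0.01 0.02] w 49.9 g 0.0
x [ 0.177 -0.984  0.   ] y [-0.984 -0.177  0.   ] to 573,59.5,106: [-0.1  0.1  2.3]
```

Both pads are free at 50 mm, so it is centred within 3 mm. Now close.

Emit:
{"api": "arm_command", "payload": {
  "rows": [
    {"grip": 0.53, "linear": [0, 0, 0], "rot": [0, 0, 0]},
    {"grip": 0.51, "linear": [0, 0, 0], "rot": [0, 0, 0]},
    {"grip": 0.48, "linear": [0, 0, 0], "rot": [0, 0, 0]},
    {"grip": 0.3, "linear": [0, 0, 0], "rot": [0, 0, 0]},
    {"grip": 0.0, "linear": [0, 0, 0], "rot": [0, 0, 0]},
    {"grip": 0.0, "linear": [0, 0, 0], "rot": [0, 0, 0]}
  ]
}}

```text
clock: 6.15
position: [573.1, 59.4, 108.5]
ee_rot: [0.767, -0.641, 0.0, 0.0]
contact_force: [-1.4, -1.0, 2.1]
gripper_width: 43.5
grasp_force: 61.1
```

```bash
python3 st.py
```

```text
6.15 pos [573.1  59.4 108.5] j [ 0.384  0.419 -0.277  0.    -0.875 -0.206] yang -169.8 z [-0. -0. -1.] F [-1.4 -1.   2.1] T [0.02 0.52 0.05] w 43.5 g 61.1
x [ 0.177 -0.984  0.   ] y [-0.984 -0.177  0.   ] to 573,59.5,106: [-0.1  0.1  2.5]
```

Emit:
{"api": "arm_command", "payload": {
  "rows": [
    {"grip": 0, "linear": [0, 0, 0], "rot": [0, 0, -0.03]},
    {"grip": 0, "linear": [0, 0, 0], "rot": [0, 0, -0.06]},
    {"grip": 0, "linear": [0, 0, 0], "rot": [0, 0, -0.09]},
    {"grip": 0, "linear": [0, 0, 0], "rot": [0, 0, -0.12]},
    {"grip": 0, "linear": [0, 0, 0], "rot": [0, 0, -0.12]}
  ]
}}

```text
clock: 6.82
position: [573.2, 59.1, 108.4]
ee_rot: [0.804, -0.594, 0.0, 0.0]
contact_force: [-2.3, -0.9, 4.2]
gripper_width: 42.9
grasp_force: 61.4
```

```bash
python3 st.py
```

```text
6.83 pos [573.2  59.1 108.4] j [ 0.384  0.419 -0.277  0.    -0.875 -0.086] yang -162.89 z [-0. -0. -1.] F [-2.3 -0.9  4.2] T [-0.38  0.55 -0.01] w 42.9 g 61.4
x [ 0.294 -0.956  0.   ] y [-0.956 -0.294  0.   ] to 573,59.5,106: [-0.4  0.   2.4]
```

Emit:
{"api": "arm_command", "payload": {
  "rows": [
    {"grip": 0, "linear": [0, 0, 0], "rot": [0, 0, -0.03]},
    {"grip": 0, "linear": [0, 0, 0], "rot": [0, 0, -0.06]},
    {"grip": 0, "linear": [0, 0, 0], "rot": [0, 0, -0.08]},
    {"grip": 0, "linear": [0, 0, 0], "rot": [0, 0, -0.08]}
  ]
}}

```text
clock: 7.38
position: [573.1, 59.4, 108.4]
ee_rot: [0.827, -0.562, -0.0, -0.0]
contact_force: [-2.5, -0.5, 5.5]
gripper_width: 43.2
grasp_force: 61.5
```

```bash
python3 st.py
```

```text
7.38 pos [573.1  59.4 108.4] j [ 0.384  0.419 -0.277 -0.001 -0.875 -0.007] yang -158.41 z [ 0.     0.001 -1.   ] F [-2.5 -0.5  5.5] T [-0.34  0.62 -0.74] w 43.2 g 61.5
x [ 0.368 -0.93  -0.   ] y [-0.93  -0.368 -0.   ] to 573,59.5,106: [-0.2  0.1  2.4]
```

Emit:
{"api": "arm_command", "payload": {
  "rows": [
    {"grip": 0, "linear": [0, 0, 0], "rot": [0, 0, 0.1]},
    {"grip": 0, "linear": [0, 0, 0], "rot": [0, 0, 0.2]},
    {"grip": 0, "linear": [0, 0, 0], "rot": [0, 0, 0.25]},
    {"grip": 0, "linear": [0, 0, 0], "rot": [0, 0, 0.3]},
    {"grip": 0, "linear": [0, 0, 0], "rot": [0, 0, 0.3]}
  ]
}}

```text
clock: 8.05
position: [573.3, 59.4, 108.5]
ee_rot: [0.735, -0.678, 0.0, -0.0]
contact_force: [-2.8, -0.9, 5.0]
gripper_width: 43.2
grasp_force: 61.4
```

```bash
python3 st.py
```

```text
8.05 pos [573.3  59.4 108.5] j [ 0.384  0.419 -0.277  0.    -0.874 -0.305] yang -175.44 z [ 0. -0. -1.] F [-2.8 -0.9  5. ] T [-0.47  0.53  0.01] w 43.2 g 61.4
x [ 0.08  -0.997  0.   ] y [-0.997 -0.08  -0.   ] to 573,59.5,106: [-0.2  0.3  2.5]
```

Emit:
{"api": "arm_command", "payload": {
  "rows": [
    {"grip": 0, "linear": [0, 0, 0], "rot": [0, 0, 0.05]},
    {"grip": 0, "linear": [0, 0, 0], "rot": [0, 0, 0.1]},
    {"grip": 0, "linear": [0, 0, 0], "rot": [0, 0, 0.12]},
    {"grip": 0, "linear": [0, 0, 0], "rot": [0, 0, 0.12]}
  ]
}}

```text
clock: 8.6
position: [573.3, 59.3, 108.4]
ee_rot: [-0.692, 0.721, -0.0, 0.0]
contact_force: [-1.1, -1.8, 5.6]
gripper_width: 43.2
grasp_force: 61.5
```

```bash
python3 st.py
```

```text
8.6 pos [573.3  59.3 108.4] j [ 0.384  0.419 -0.277  0.    -0.875 -0.425] yang 177.65 z [ 0. -0. -1.] F [-1.1 -1.8  5.6] T [-0.48  0.48 -0.01] w 43.2 g 61.5
x [-0.041 -0.999  0.   ] y [-0.999  0.041 -0.   ] to 573,59.5,106: [-0.1  0.3  2.4]
```

Counter-clockwise hits a stop, with a 0.74 N m reaction. Clockwise turns lightly, so the thread is left-handed. I unscrew clockwise (+z of the tool) and follow the rise.

Emit:
{"api": "arm_command", "payload": {
  "rows": [
    {"grip": 0, "linear": [0, 0, -0.6], "rot": [0, 0, 0.08]},
    {"grip": 0, "linear": [0, 0, -1.2], "rot": [0, 0, 0.16]},
    {"grip": 0, "linear": [0, 0, -1.7], "rot": [0, 0, 0.24]},
    {"grip": 0, "linear": [0, 0, -2.2], "rot": [0, 0, 0.32]},
    {"grip": 0, "linear": [0, 0, -2.5], "rot": [0, 0, 0.4]},
    {"grip": 0, "linear": [0, 0, -2.8], "rot": [0, 0, 0.48]},
    {"grip": 0, "linear": [0, 0, -3.1], "rot": [0, 0, 0.56]},
    {"grip": 0, "linear": [0, 0, -3.4], "rot": [0, 0, 0.64]},
    {"grip": 0, "linear": [0, 0, -3.6], "rot": [0, 0, 0.68]},
    {"grip": 0, "linear": [0, 0, -3.6], "rot": [0, 0, 0.68]}
  ]
}}

```text
clock: 9.9
position: [572.9, 59.8, 111.1]
ee_rot: [-0.412, 0.911, 0.0, -0.0]
contact_force: [-2.0, 0.6, 1.1]
gripper_width: 43.5
grasp_force: 61.1
```

```bash
python3 st.py
```

```text
9.9 pos [572.9  59.8 111.1] j [ 3.850e-01  4.160e-01 -2.740e-01 -1.000e-03 -8.820e-01 -1.105e+00] yang 138.68 z [-0.001  0.001 -1.   ] F [-2.   0.6  1.1] T [0.08 0.21 0.01] w 43.5 g 61.1
x [-0.66  -0.751  0.   ] y [-0.751  0.66   0.001] to 573,59.5,106: [ 0.1 -0.2  5.1]
```

Emit:
{"api": "arm_command", "payload": {
  "rows": [
    {"grip": 0, "linear": [0, 0, -0.3], "rot": [0, 0, 0.08]},
    {"grip": 0, "linear": [0, 0, -0.6], "rot": [0, 0, 0.16]},
    {"grip": 0, "linear": [0, 0, -1.0], "rot": [0, 0, 0.24]},
    {"grip": 0, "linear": [0, 0, -1.3], "rot": [0, 0, 0.32]},
    {"grip": 0, "linear": [0, 0, -1.6], "rot": [0, 0, 0.4]},
    {"grip": 0, "linear": [0, 0, -2.0], "rot": [0, 0, 0.5]},
    {"grip": 0, "linear": [0, 0, -2.4], "rot": [0, 0, 0.6]},
    {"grip": 0, "linear": [0, 0, -2.8], "rot": [0, 0, 0.7]},
    {"grip": 0, "linear": [0, 0, -3.2], "rot": [0, 0, 0.8]},
    {"grip": 0, "linear": [0, 0, -3.2], "rot": [0, 0, 0.8]}
  ]
}}

```text
clock: 11.2
position: [573.1, 59.6, 114.5]
ee_rot: [-0.025, 1.0, 0.0, -0.0]
contact_force: [0.5, -0.2, -0.8]
gripper_width: 43.2
grasp_force: 60.9
```

```bash
python3 st.py
```

```text
11.2 pos [573.1  59.6 114.5] j [ 3.840e-01  4.120e-01 -2.700e-01 -1.000e-03 -8.890e-01 -1.904e+00] yang 92.89 z [-0.  0. -1.] F [ 0.5 -0.2 -0.8] T [ 0.09 -0.04  0.04] w 43.2 g 60.9
x [-0.999 -0.05   0.   ] y [-0.05   0.999  0.   ] to 573,59.5,106: [ 0.1 -0.1  8.5]
```

Emit:
{"api": "arm_command", "payload": {
  "rows": [
    {"grip": 0, "linear": [0, 0, -0.3], "rot": [0, 0, 0.08]},
    {"grip": 0, "linear": [0, 0, -0.6], "rot": [0, 0, 0.16]},
    {"grip": 0, "linear": [0, 0, -1.0], "rot": [0, 0, 0.24]},
    {"grip": 0, "linear": [0, 0, -1.3], "rot": [0, 0, 0.32]},
    {"grip": 0, "linear": [0, 0, -1.6], "rot": [0, 0, 0.4]},
    {"grip": 0, "linear": [0, 0, -2.0], "rot": [0, 0, 0.5]},
    {"grip": 0, "linear": [0, 0, -2.4], "rot": [0, 0, 0.6]},
    {"grip": 0, "linear": [0, 0, -2.8], "rot": [0, 0, 0.7]},
    {"grip": 0, "linear": [0, 0, -3.2], "rot": [0, 0, 0.8]},
    {"grip": 0, "linear": [0, 0, -3.2], "rot": [0, 0, 0.8]}
  ]
}}

```text
clock: 12.5
position: [572.9, 59.4, 117.9]
ee_rot: [0.366, 0.931, -0.0, -0.0]
contact_force: [-0.5, 0.1, -2.1]
gripper_width: 43.0
grasp_force: 61.0
```

```bash
python3 st.py; cp pics/s_12*.png pics/v2.png
```

```text
12.5 pos [572.9  59.4 117.9] j [ 0.384  0.408 -0.266 -0.    -0.897 -2.704] yang 47.1 z [-0.001  0.    -1.   ] F [-0.5  0.1 -2.1] T [-0.02  0.06 -0.02] w 43.0 g 61.0
x [-0.732  0.681  0.   ] y [ 0.681  0.732 -0.   ] to 573,59.5,106: [-0.   0.1 11.9]
```

View pics/v2.png

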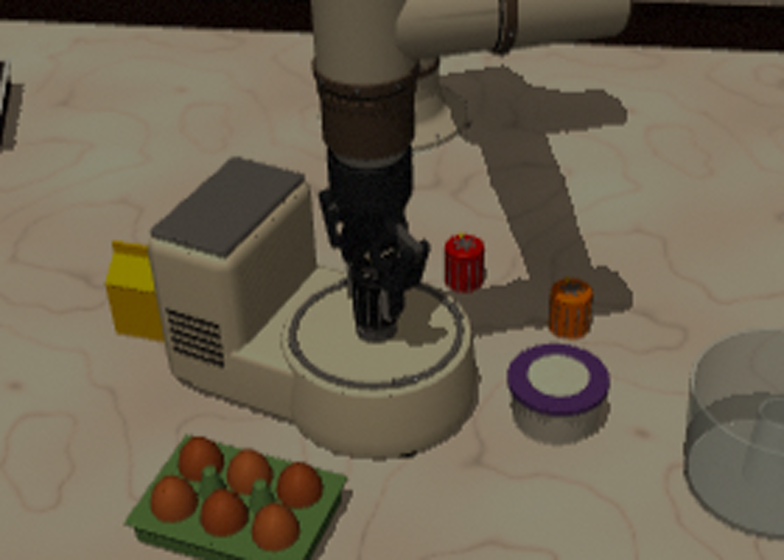

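The coupling has turned 2.5 rad and risen, and the boss shows below the rim at about (377,333). I lift gently first.

Emit:
{"api": "arm_command", "payload": {
  "rows": [
    {"grip": 0, "linear": [0, 0, -2], "rot": [0, 0, 0]},
    {"grip": 0, "linear": [0, 0, -4], "rot": [0, 0, 0]},
    {"grip": 0, "linear": [0, 0, -6], "rot": [0, 0, 0]},
    {"grip": 0, "linear": [0, 0, -6], "rot": [0, 0, 0]}
  ]
}}

```text
clock: 13.05
position: [573.2, 59.4, 124.6]
ee_rot: [0.367, 0.93, 0.0, 0.0]
contact_force: [-0.4, -0.2, -1.0]
gripper_width: 43.5
grasp_force: 61.0
```

```bash
python3 st.py
```

```text
13.05 pos [573.2  59.4 124.6] j [ 0.384  0.401 -0.259  0.    -0.911 -2.706] yang 46.97 z [ 0.  0. -1.] F [-0.4 -0.2 -1. ] T [-0.11  0.08 -0.  ] w 43.5 g 61.0
x [-0.731  0.682 -0.   ] y [0.682 0.731 0.   ] to 573,59.5,106: [ 0.2 -0.1 18.6]
```

Emit:
{"api": "arm_command", "payload": {
  "rows": [
    {"grip": 0, "linear": [0, 0, -8], "rot": [0, 0, 0]},
    {"grip": 0, "linear": [0, 0, -18], "rot": [0, 0, 0]},
    {"grip": 0, "linear": [0, 0, -30], "rot": [0, 0, 0]},
    {"grip": 0, "linear": [0, 0, -45], "rot": [0, 0, 0]},
    {"grip": 0, "linear": [0, 0, -62], "rot": [0, 0, 0]},
    {"grip": 0, "linear": [0, 0, -80], "rot": [0, 0, 0]},
    {"grip": 0, "linear": [0, 0, -95], "rot": [0, 0, 0]},
    {"grip": 0, "linear": [0, 0, -102], "rot": [0, 0, 0]},
    {"grip": 0, "linear": [0, 0, -102], "rot": [0, 0, 0]},
    {"grip": 0, "linear": [0, 0, -102], "rot": [0, 0, 0]}
  ]
}}

```text
clock: 14.35
position: [572.7, 59.3, 225.5]
ee_rot: [0.367, 0.93, -0.0, -0.001]
contact_force: [-0.7, 0.3, -2.1]
gripper_width: 43.1
grasp_force: 61.0
```

Emit:
{"api": "arm_command", "payload": {
  "rows": [
    {"grip": 0, "linear": [0, 0, 0], "rot": [0, 0, 0]},
    {"grip": 0, "linear": [0, 0, 0], "rot": [0, 0, 0]},
    {"grip": 0, "linear": [0, 0, 0], "rot": [0, 0, 0]},
    {"grip": 0, "linear": [0, 0, 0], "rot": [0, 0, 0]}
  ]
}}

```text
clock: 14.85
position: [573.2, 59.4, 226.2]
ee_rot: [0.367, 0.93, -0.0, -0.0]
contact_force: [0.6, 0.4, -1.0]
gripper_width: 43.4
grasp_force: 61.0
```

```bash
python3 st.py; cp pics/s_14*.png pics/v3.png
```

```text
14.85 pos [573.2  59.4 226.2] j [ 0.384  0.306 -0.123 -0.    -1.142 -2.706] yang 46.96 z [-0. -0. -1.] F [ 0.6  0.4 -1. ] T [ 0.    0.02 -0.08] w 43.4 g 61.0
x [-0.731  0.683  0.   ] y [ 0.683  0.731 -0.   ] to 573,59.5,106: [  0.2  -0.  120.2]
```

View pics/v3.png

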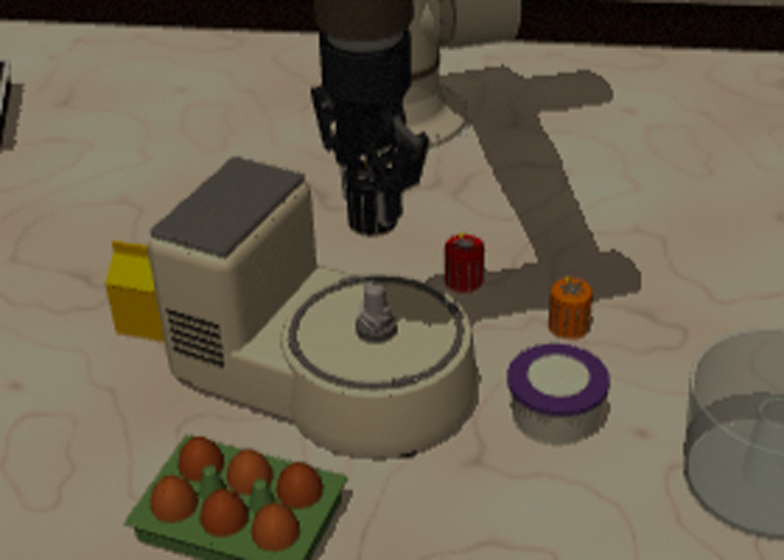

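The bare spindle shows at about (376,310). The coupling is held upright at about (372,210), its rim roughly 70 mm above the tip, and the other things have not moved.

```bash
python3 -c "
from bench import job; print(job.job_done())"
```

```text
the job is handed in; nothing more can be done
None
```

The coupling is off: the machine has a reverse (left-hand) thread, so I unscrewed it clockwise and lifted it straight off. The gripper is holding it upright and still, about 7 cm above the spindle tip, and nothing else on the counter was moved.

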